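# Release the brake, turn the tin carousel to the front and hold it

### The job

First release the carousel's brake by turning its red knob fully anticlockwise (seen from above) to its stop, and leave it there. Then turn the carousel until the tin with the red lid stands at the front, right behind the yellow pointer on the base, and finish with the gripper still holding the carousel still in that position: do not let go. Leave the push block, the spanner and the reddish wood offcut lying where they are.

Things in the scene. Friction and masses are not known exactly. Their poses are not given: they have to be found in the camera images.
- carousel: the fixed grey foot of the carousel, screwed down. Origin on the table top (z = 0) on the vertical axis of the turntable; its own -x axis is the front, where a yellow pointer 24 mm wide lies 120 to 175 mm from the axis, 18 mm high. The position of the foot on the table and its yaw vary
- deck: the turning part: round plywood deck 230 mm across, top 36 mm above the table. It carries four tins, firmly seated, and the hub (see hub_grip). Origin on the turntable's axis at table height. The tin with the red lid (white, 46 mm across) is on the deck's own -x side; the three others, 90 degrees apart, are plain grey metal, 62 to 68 mm across, tops at most 63 mm above the table
- turntable (a joint): angle of the deck in rad, positive anticlockwise seen from above, no stops (either way, any number of turns); at 0 and every full turn the red-lidded tin stands behind the yellow pointer. Brake off: the bearing drags with 0.05 N m and the deck stays where it is left. Brake on: the deck is held by a shoe on its rim (up to 1.5 N m)
- red_tin_lid (a point): centre of the top of the red-lidded tin, 87 mm above the table, 76 mm from the turntable's axis
- hub_grip (a point): centre of the square black grip of the hub, on the turntable's axis, 124 mm above the table: 34 x 34 mm in plan, sides along the deck's x and y axes, from 98 to 144 mm above the table, on a metal neck 22 mm across. Site axes are the deck's. All tins end at least 11 mm below the grip
- brake (a joint): the red brake knob, in rad: 0 is the end stop fully anticlockwise seen from above (brake off), it grows clockwise to 1.5 (brake hard on). Stiff: about 0.05 N m; it stays where it is left. The shoe touches the deck above about 0.5 rad
- brake_grip (a point): point on the vertical axis of the red brake knob at the height to grip it, 79 mm above the table. The grip is an upright bar 46 mm long and 14 mm thick, from 54 to 86 mm above the table; its length is the point's x axis (white line on the -x end). It turns with the knob. The knob stands 172 mm from the turntable's axis, left of the pointer
- push_block: bystander: yellow push block 126 x 90 x 99 mm with an upright handle; origin at the centre of its underside
- spanner: bystander: light grey combination spanner 32 x 135 x 9 mm, lying flat; origin at the centre of its underside
- offcut: bystander: reddish wood block 42 x 70 x 30 mm; origin at the centre of its underside

How it is judged:
By the outcome, as a careful person would: the job done as asked, in the order asked, and still so for the second after the job is handed in, while the arm keeps its last pose, push and grip.
It also fails if it takes over 51 s, if anything falls off the work surface, if the arm or the gripper's body presses on something with over 40 N, if the wrist force passes 120 N, or if a joint passes its speed limit or range.

### The arm

A 6-joint arm with a two-finger parallel gripper is mounted at the origin on a cart in front of the work surface, level with it; the furniture and walls round the work are solid. World frame = base frame: x ahead of the robot, y to its left, z up, the work surface at z = 0. Lengths are in mm, angles in rad, forces in N, time in s.
With the tool pointing down it reaches from about 325 to 900 mm from the base axis. Payload 6.1 kg.
Tool frame: the origin (TCP) lies midway between the tips of the shut fingers; the grasp point (between the pads) lies 19 mm behind it; z points along the fingers, y is the line along which they close (so a half turn about z gives the same grasp; the last joint's range is limited). The gripper opens to 87 mm and grips with 3 to 60 N. Pads are 19 mm wide; open, the fingers measure 117 mm over their backs; the gripper's body (75 mm by 190 mm) begins 51 mm behind the grasp point.
Start: joints at [1.104, 0.22, 1.526, -0, 1.395, -0.126], TCP at [208.899, 589.047, 222.538] pointing down, gripper open.
Joint ranges: [-2.98, 2.98], [-0.91, 2.08], [0.09, 2.57], [-1.24, 4.39], [0.2, 2.65], [-2.68, 2.68]. Speed limits (rad/s): [2.57, 2.57, 3.01, 3.14, 3.14, 3.14].

### API

Orientations are given as a unit quaternion [x, y, z, w].
In Python, from plant import monitor, grab_frame, calibration, close_job gives the robot as it stands.
- The arm moves only by the shell command python3 -m jog 'ROWS'. ROWS is JSON, a list of rows, each a list of 3 entries, a list of its own where there are three numbers: the opening, from -1 (shut) to 1 (fully open), so that 0 is half open, then the shift along the tool's x, y, z in cm, then the turn, a rotation vector about the tool's x, y, z in degrees. A call has 1 to 20 rows; each row is the pose to reach, as a shift and turn from the pose commanded when the call began, along the tool's axes at that moment; what a row does not reach only later rows make up. A row lasts 1/12 s, in which the tool goes at most 41.7 mm and 7.16 degrees, less where a joint would pass 70% of its speed; a pose out of reach is approached as far as the arm can. A call with a gripper value outside its range is refused whole. The fingers move at their own pace and stop on an object; the grip force is fixed at half the most. Time passes only in rows, so rows that repeat a pose let the fingers close. It gives the time, the measured TCP pose, the force, the opening and the grip force at its end, in the units of the state.
- monitor.state(): the state, without advancing time (a new reading comes with each control period).
- grab_frame(name): name is "scene" or "top" or "wrist"; returns the picture (420x560x3 uint8, red, green, blue); there is no depth.
- calibration(name): a dict with "fx", "fy", "cx", "cy" (pixels), "cam_to_world" (4x4, takes a point from camera to world coordinates). Camera axes: x right, y down, z forward; pixel columns grow to the right and rows downward; lengths in mm; the calibration is good to about 2 mm. A picture is of the moment at which its call begins: read the wrist's pose just before it. calibration takes no time and is no camera call; for the wrist camera it gives the pose at the moment of the call.
- close_job(): hands the job in; it is judged then, once.
The state is a dict: "clock": time; "qpos": joint angles; "dq": joint speeds; "joint_efforts": joint torques, N m; "position": TCP position; "tool_rot": TCP orientation; "force": force on the tool from outside, world axes, zero at the start; "torque": the same for the moment, N m; "opening": finger opening in mm; "gripper_force": force on a finger pad.
Only numpy, scipy, OpenCV 4.12 (cv2) and the standard library are available. Lean on these libraries where they do the work, as an engineer would, in place of code of your own. Each camera call takes 0.05 s, during which the arm holds its last target. There are 200 camera calls.

## Working session

There is one attempt and no reset: what is moved stays moved. The work goes in short steps, Python scripts to look and compute and a shell command to move; the robot and the scene stay as the last step left them, time stands still between calls to the robot, and variables do not carry over. Pictures are saved under pics/ and viewed, at most 10 in all, crops included, and the job is handed in when it is done.

```bash
mkdir -p pics; ls
python3 - <<'E'
from plant import monitor, grab_frame, calibration
import cv2,numpy as np
s=monitor.state();print(s)
for n in("scene","top"):
    cv2.imwrite(f"pics/{n}0.png",grab_frame(n)[:,:,::-1]);c=calibration(n);print(n,c["fx"],c["cx"],c["cy"],np.round(c["cam_to_world"],3).tolist())
E
```

```text
pics
{'clock': 0.0, 'qpos': array([ 1.10391173e+00,  2.21286290e-01,  1.52761435e+00, -1.00383127e-06,
        1.39473901e+00, -1.26097480e-01]), 'dq': array([-0.00056789, -0.0001178 ,  0.00040727, -0.00070237,  0.00039243,
       -0.00045444]), 'joint_efforts': array([ 1.85597178e-04, -4.94613540e+01, -3.87379038e+01,  6.99559716e-02,
        5.70067239e-02, -1.64379039e-04]), 'position': array([208.60447431, 588.47898829, 221.39830673]), 'tool_rot': array([ 1.69570046e-01,  9.85517606e-01, -9.78986758e-04, -2.98559611e-04]), 'force': array([ 0.08823562,  0.67887135, -0.27485938]), 'torque': array([-0.00802655, -0.09102674, -0.01080338]), 'gripper_force': 0.0, 'opening': 87.03764213223732}
scene 380.2598977879121 283.02193917744916 207.70339166996104 [[0.495, -0.578, 0.649, -60.106], [-0.869, -0.332, 0.367, -702.474], [0.003, -0.746, -0.666, 663.568], [0.0, 0.0, 0.0, 1.0]]
top 435.1788957157434 283.8273384070993 208.74904432054433 [[-0.144, -0.969, 0.2, 303.793], [-0.99, 0.142, -0.025, -365.805], [-0.004, -0.201, -0.98, 949.485], [0.0, 0.0, 0.0, 1.0]]
```

View pics/top0.png

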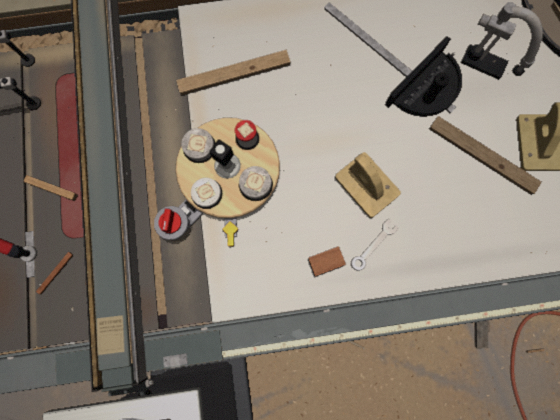

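View pics/scene0.png

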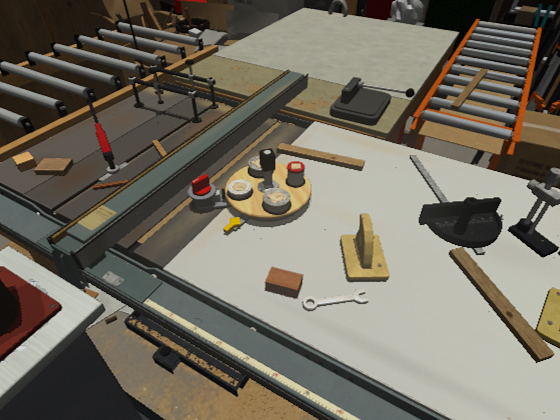

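The top view shows the hub at about (223,150), the red lid (245,129), the knob (170,221) and the pointer (231,232). The bystanders are to the right. A fence beam runs left of the knob, so I'll check its height as well.

```bash
cat > h.py <<'E'
import numpy as np
from plant import calibration
def ray(n,u,v,z,c=None):
    c=c or calibration(n);T=np.array(c["cam_to_world"]);d=T[:3,:3]@[(u-c["cx"])/c["fx"],(v-c["cy"])/c["fy"],1]
    return T[:3,3]+d*(z-T[2,3])/d[2]
def tri(a,b):
    A=[];B=[]
    for n,u,v in(a,b):
        c=calibration(n);T=np.array(c["cam_to_world"]);d=T[:3,:3]@[(u-c["cx"])/c["fx"],(v-c["cy"])/c["fy"],1];d/=np.linalg.norm(d)
        P=np.eye(3)-np.outer(d,d);A.append(P);B.append(P@T[:3,3])
    return np.linalg.lstsq(np.vstack(A),np.hstack(B),rcond=None)[0]
E
python3 - <<'E'
from h import *; import cv2
for n,p,z in[("hub",(222,149),144),("lid",(245,129),87),("knob",(170,221),86),("ptr",(231,233),18),("block",(366,190),0),("deck",(228,168),36)]: print(n,ray("top",*p,z).round())
print("hub s",ray("scene",267,154,144).round(),"lid s",ray("scene",296,167,87).round(), "knob s",ray("scene",202,183,86).round())
print("beam near end corner",tri(("top",98,386),("scene",80,262)).round(),"beam far?",tri(("top",132,378),("scene",80,262)).round())
im=cv2.imread("pics/top0.png")[100:260,60:300];cv2.imwrite("pics/c1.png",cv2.resize(im,None,fx=3.3,fy=3.3,interpolation=2))
E
```

```text
hub [ 603. -285.  144.]
lid [ 661. -332.   87.]
knob [ 488. -157.   86.]
ptr [ 457. -269.   18.]
block [ 513. -579.    0.]
deck [ 598. -282.   36.]
hub s [ 597. -285.  144.] lid s [ 655. -335.   87.] knob s [ 482. -166.   86.]
beam near end corner [199.  38. -42.] beam far? [194. -34.   7.]
```

View pics/c1.png

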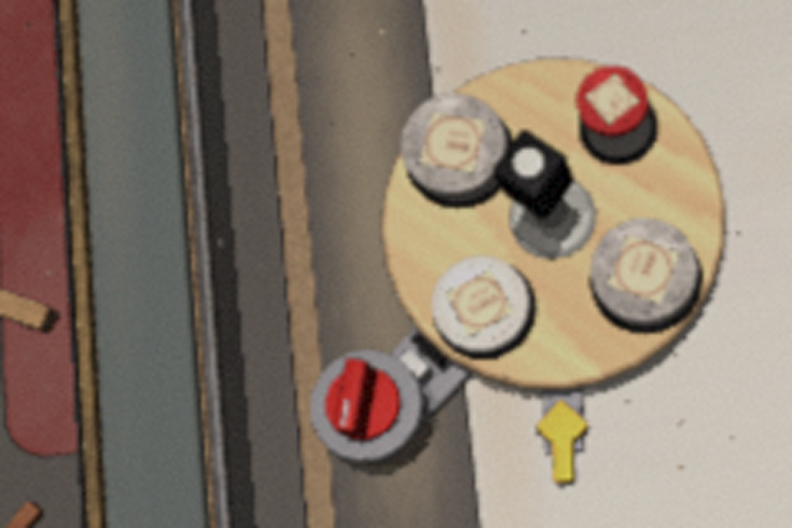

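```bash
cat >> h.py <<'E'
from scipy.spatial.transform import Rotation as R
from plant import monitor
def go(p,yaw):
    """shift (cm, tool axes) and turn about tool z (deg) to TCP p, tool-x yaw (deg), pointing down"""
    s=monitor.state();r=R.from_quat(s["tool_rot"]);d=r.inv().apply(np.array(p)-s["position"])/10
    t=(r.inv()*R.from_euler("zx",[yaw,180],degrees=True)).as_rotvec(degrees=True)
    print("shift",d.round(2),"turn",t.round(1),"pos",s["position"].round(1),"t",round(s["clock"],2))
E
python3 - <<'E'
from h import *
print(tri(("top",110,335),("scene",100,216)).round(), [ray("top",110,335,z).round() for z in(0,60,100)],[ray("scene",100,216,z).round() for z in (0,60,100)])
go([485,-160,200],0)
E
```

```text
[286. -18.  65.] [array([282.,  11.,   0.]), array([283., -13.,  60.]), array([284., -29., 100.])] [array([326.,  53.,   0.]), array([291., -16.,  60.]), array([268., -61., 100.])]
shift [-51.06 -61.31   2.25] turn [-0.000e+00  1.000e-01  1.605e+02] pos [208.7 588.5 221.5] t 0.1
```

```bash
python3 -m jog '[[1,[-51.1,-61.3,2.2],[0,0,160]],[1,[-51.1,-61.3,2.2],[0,0,160]],[1,[-51.1,-61.3,2.2],[0,0,160]],[1,[-51.1,-61.3,2.2],[0,0,160]],[1,[-51.1,-61.3,2.2],[0,0,160]],[1,[-51.1,-61.3,2.2],[0,0,160]],[1,[-51.1,-61.3,2.2],[0,0,160]],[1,[-51.1,-61.3,2.2],[0,0,160]],[1,[-51.1,-61.3,2.2],[0,0,160]],[1,[-51.1,-61.3,2.2],[0,0,160]],[1,[-51.1,-61.3,2.2],[0,0,160]],[1,[-51.1,-61.3,2.2],[0,0,160]],[1,[-51.1,-61.3,2.2],[0,0,160]],[1,[-51.1,-61.3,2.2],[0,0,160]],[1,[-51.1,-61.3,2.2],[0,0,160]],[1,[-51.1,-61.3,2.2],[0,0,160]],[1,[-51.1,-61.3,2.2],[0,0,160]],[1,[-51.1,-61.3,2.2],[0,0,160]],[1,[-51.1,-61.3,2.2],[0,0,160]],[1,[-51.1,-61.3,2.2],[0,0,160]]]'
python3 - <<'E'
from h import *
go([485,-160,200],0);print(monitor.state()["qpos"].round(2))
E
```

```text
clock: 1.77
position: [486.5, -165.2, 199.9]
tool_rot: [0.989, 0.145, -0.0, 0.001]
force: [-0.4, 0.6, -0.3]
opening: 86.7
gripper_force: 0.0
shift [ 0.   -0.54 -0.01] turn [ 0.1  0.  16.6] pos [ 486.5 -165.2  199.9] t 1.77
[-0.48 -0.03  1.84 -0.    1.33  0.8 ]
```

Run:
```python
from h import *; from plant import grab_frame; import cv2
c=calibration("wrist");print(np.round(c["cam_to_world"],4).tolist(),c["fx"],c["cx"],c["cy"])
cv2.imwrite("pics/w1.png",grab_frame("wrist")[:,:,::-1])
```

```text
[[0.2858, -0.9197, -0.2694, 560.0896], [-0.9583, -0.2735, -0.0829, -144.093], [0.0026, 0.2818, -0.9595, 361.9695], [0.0, 0.0, 0.0, 1.0]] 303.9663552012461 279.8865355193046 211.18635391614666
```

View pics/w1.png

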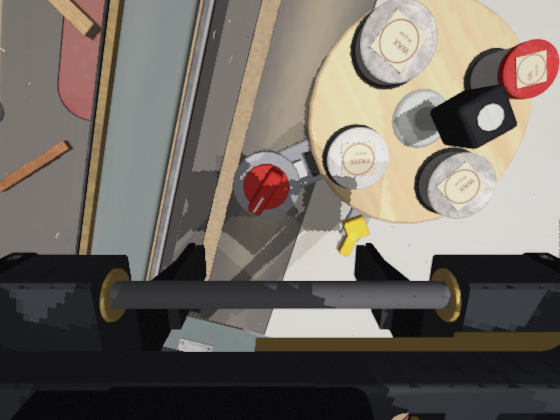

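The wrist view shows the knob at about (267,188), with the white line at its lower-left end near (258,205). The lid is at (531,68) and the hub top near (488,117). I'll zoom in on the knob and hub.

Run:
```python
import cv2,numpy as np
im=cv2.imread("pics/w1.png")
a=cv2.resize(im[145:225,225:305],(400,400),interpolation=2);b=cv2.resize(im[30:150,430:560],(433,400),interpolation=2)
cv2.imwrite("pics/c2.png",np.hstack([a,b[:,:400]]))
```

```text
(no output)
```

View pics/c2.png

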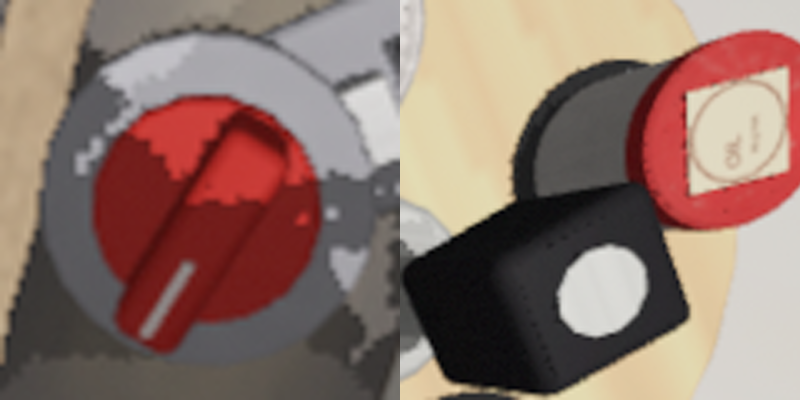

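Run:
```python
from h import *
a=ray("wrist",254.6,212,86);b=ray("wrist",277.4,172,86);hub=ray("wrist",490.6,117,144);lid=ray("wrist",531.5,69.6,87);p=ray("wrist",355,234,18)
print("knob",((a+b)/2).round(),"len",np.linalg.norm(b-a),"bar yaw",np.degrees(np.arctan2(*(b-a)[1::-1])))
print("hub",hub.round(),"lid",lid.round(),"r",np.linalg.norm((lid-hub)[:2]),"lid ang",np.degrees(np.arctan2(*(lid-hub)[1::-1])),"ptr",p.round(),np.degrees(np.arctan2(*(p-hub)[1::-1])))
k=(a+b)/2;print("knob-hub",np.linalg.norm((k-hub)[:2]))
go([k[0],k[1],58],np.degrees(np.arctan2(*(b-a)[1::-1])))
```

```text
knob [ 496. -149.   86.] len 43.754153396527116 bar yaw -13.515617176407694
hub [ 603. -281.  144.] lid [ 658. -333.   87.] r 74.98232845333592 lid ang -43.051821163980705 ptr [ 461. -267.   18.] 174.20162580668097
knob-hub 170.65417965614014
shift [ 1.38 -1.18 14.18] turn [0.  0.1 2.7] pos [ 486.1 -163.7  199.8] t 1.82
```

```bash
python3 -m jog '[[1,[1.2,-1.0,9],[0,0,2.7]],[1,[1.2,-1.0,9],[0,0,2.7]],[1,[1.2,-1.0,9],[0,0,2.7]],[1,[1.2,-1.0,9],[0,0,2.7]],[1,[1.2,-1.0,9],[0,0,2.7]]]'
python3 - <<'E'
from h import *; from plant import grab_frame; import cv2
s=monitor.state();c=calibration("wrist");T=np.linalg.inv(c["cam_to_world"])
im=grab_frame("wrist")[:,:,::-1].copy();print(s["position"])
x=T@[s["position"][0],s["position"][1],86,1];u=c["fx"]*x[0]/x[2]+c["cx"];v=c["fy"]*x[1]/x[2]+c["cy"];print("tcp axis at z86",u,v)
cv2.imwrite("pics/w2.png",im)
E
```

```text
clock: 2.23
position: [494.0, -145.8, 111.2]
tool_rot: [0.992, 0.128, -0.0, -0.0]
force: [1.1, -0.2, 1.4]
opening: 87.1
gripper_force: 0.0
[ 494.03433867 -145.81127542  111.23783758]
tcp axis at z86 277.91471565584084 242.4174190333438
```

View pics/w2.png

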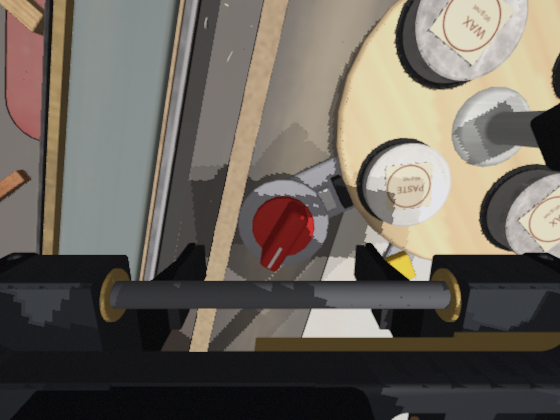

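The bar's top face runs from its white-line end near (271,265) to (301,207).

Run:
```python
from h import *
a=ray("wrist",271,265,86);b=ray("wrist",301,207,86);k=(a+b)/2;y=np.degrees(np.arctan2(*(b-a)[1::-1]))
print(k.round(1),np.linalg.norm(b-a),y);go([k[0],k[1],60],y)
```

```text
[ 499.8 -150.6   86. ] 45.50396324252598 -11.000796624408716
shift [0.34 0.5  5.26] turn [ 0.1 -0.1  3.6] pos [ 495.2 -146.5  112.6] t 2.28
```

My helper had the Euler order wrong, which mirrored the yaw. I'll fix it and recompute before descending.

```bash
sed -i 's/"zx"/"ZX"/' h.py; python3 -c "
from h import *
go([499.8,-150.6,60],-11.5)"
```

```text
shift [0.33 0.5  5.26] turn [ 0.1 -0.1 26.1] pos [ 495.2 -146.5  112.6] t 2.28
```

```bash
python3 -m jog '[[1,[0.3,0.5,0],[0,0,26]],[1,[0.3,0.5,0],[0,0,26]],[1,[0.3,0.5,0],[0,0,26]],[1,[0.3,0.5,0],[0,0,26]],[1,[0.3,0.5,2.6],[0,0,26]],[1,[0.3,0.5,5.2],[0,0,26]],[1,[0.3,0.5,5.2],[0,0,26]],[-1,[0.3,0.5,5.2],[0,0,26]],[-1,[0.3,0.5,5.2],[0,0,26]],[-1,[0.3,0.5,5.2],[0,0,26]],[-1,[0.3,0.5,5.2],[0,0,26]],[-1,[0.3,0.5,5.2],[0,0,26]],[-1,[0.3,0.5,5.2],[0,0,26]],[-1,[0.3,0.5,5.2],[0,0,26]],[-1,[0.3,0.5,5.2],[0,0,26]],[-1,[0.3,0.5,5.2],[0,0,26]]]'; python3 -c "
from h import *
s=monitor.state();print(s['torque'],s['qpos'].round(2));go([500,-150,60],-11.5)"
```

```text
clock: 3.62
position: [498.2, -150.5, 58.5]
tool_rot: [0.995, -0.1, -0.0, -0.0]
force: [-1.1, -0.4, 0.6]
opening: 35.1
gripper_force: 0.0
[-0.04980369  0.17111948  0.03841126] [-0.44  0.16  1.93  0.    1.05  1.33]
shift [ 0.16 -0.08 -0.15] turn [-0.  0.  0.] pos [ 498.2 -150.5   58.5] t 3.62
```

```bash
python3 -m jog '[[-1,[0,0,0],[0,0,0]],[-1,[0,0,0],[0,0,0]],[-1,[0,0,0],[0,0,0]],[-1,[0,0,0],[0,0,0]],[-1,[0,0,0],[0,0,0]],[-1,[0,0,0],[0,0,0]]]'; python3 -c "
from h import *
s=monitor.state();print(s['torque'],s['qpos'].round(2))"
```

```text
clock: 4.12
position: [498.1, -148.7, 58.4]
tool_rot: [0.995, -0.1, -0.001, -0.001]
force: [-0.6, 6.3, 2.5]
opening: 13.9
gripper_force: 30.0
[ 1.10632892  0.23086952 -0.02499346] [-0.44  0.16  1.93  0.    1.06  1.33]
```

```bash
python3 -m jog '[[-1,[0,-0.2,0],[0,0,-6]],[-1,[0,-0.2,0],[0,0,-12]],[-1,[0,-0.2,0],[0,0,-18]],[-1,[0,-0.2,0],[0,0,-24]],[-1,[0,-0.2,0],[0,0,-30]],[-1,[0,-0.2,0],[0,0,-36]],[-1,[0,-0.2,0],[0,0,-36]],[-1,[0,-0.2,0],[0,0,-36]]]'; python3 -c "
from h import *
s=monitor.state();print(s['torque'],s['qpos'].round(2))"
```

```text
clock: 4.78
position: [497.9, -146.7, 58.4]
tool_rot: [0.977, 0.213, -0.001, -0.002]
force: [-3.3, 6.5, 6.1]
opening: 13.4
gripper_force: 30.0
[1.02254923 0.60355773 0.04975386] [-0.44  0.16  1.93  0.    1.06  0.7 ]
```

```bash
python3 -m jog '[[-1,[0,-0.2,0],[0,0,-6]],[-1,[0,-0.2,0],[0,0,-12]],[-1,[0,-0.2,0],[0,0,-18]],[-1,[0,-0.2,0],[0,0,-18]],[-1,[0,-0.2,0],[0,0,-18]]]'; python3 -c "
from h import *
s=monitor.state();print(s['torque'],s['qpos'].round(2))"; python3 -m jog '[[-1,[0,0,0],[0,0,-6]],[-1,[0,0,0],[0,0,-12]],[-1,[0,0,0],[0,0,-12]],[-1,[0,0,0],[0,0,-12]]]'; python3 -c "
from h import *
s=monitor.state();print(s['torque'],s['qpos'].round(2))"
```

```text
clock: 5.2
position: [497.6, -146.0, 58.4]
tool_rot: [0.933, 0.361, -0.0, -0.001]
force: [-0.9, 3.6, 2.2]
opening: 14.8
gripper_force: 30.4
[ 0.62669974  0.25421793 -0.55161042] [-0.44  0.15  1.94  0.    1.05  0.39]
clock: 5.53
position: [497.6, -146.0, 58.3]
tool_rot: [0.89, 0.455, 0.0, -0.001]
force: [-0.6, 6.2, 1.1]
opening: 18.2
gripper_force: 35.4
[ 0.82995818  0.19614651 -0.96085115] [-0.44  0.15  1.94  0.    1.05  0.19]
```

The stop is reached: the torque went from about 0.05 to -0.96 N m. I'll undo the over-twist without dragging the knob back.

```bash
python3 -m jog '[[-1,[0,0,0],[0,0,6]],[-1,[0,0,0],[0,0,12]],[-1,[0,0,0],[0,0,12]],[-1,[0,0,0],[0,0,12]]]'; python3 -c "
from h import *
s=monitor.state();print(s['torque'],s['qpos'].round(2))"
```

```text
clock: 5.87
position: [496.7, -146.7, 58.3]
tool_rot: [0.933, 0.361, -0.001, -0.001]
force: [-5.1, 1.9, 3.6]
opening: 14.6
gripper_force: 29.1
[ 0.31597378  0.90870368 -0.27873949] [-0.44  0.15  1.94 -0.    1.05  0.39]
```

```bash
python3 -m jog '[[0,[0,0,0],[0,0,0]],[0,[0,0,0],[0,0,0]],[0,[0,0,0],[0,0,0]],[0,[0,0,0],[0,0,0]],[1,[0,0,-4],[0,0,0]],[1,[0,0,-8],[0,0,0]],[1,[0,0,-12],[0,0,0]],[1,[0,0,-12],[0,0,0]]]'
python3 - <<'E'
from h import *; from plant import grab_frame; import cv2
cv2.imwrite("pics/w3.png",grab_frame("wrist")[:,:,::-1])
go([603,-281,178],137);print(monitor.state()["qpos"].round(2))
E
```

```text
clock: 6.53
position: [502.9, -149.1, 187.9]
tool_rot: [0.932, 0.362, 0.005, 0.006]
force: [2.5, -0.2, -0.1]
opening: 60.0
gripper_force: 0.0
shift [-1.47 16.62  0.81] turn [  0.7   0.3 -94.5] pos [ 501.5 -148.5  184.4] t 6.58
[-0.44 -0.    1.84 -0.    1.29  0.39]
```

View pics/w3.png

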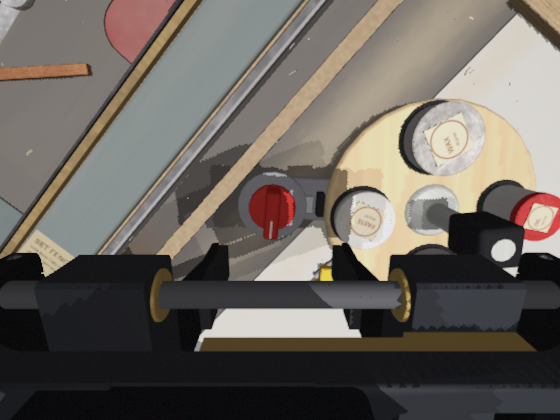

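The knob now stands upright in the image at (272,200), turned about 53° anticlockwise to its stop. Next I'll move over the hub.

```bash
python3 -m jog '[[1,[-0.4,4,0.4],[0,0,-7]],[1,[-0.8,8,0.8],[0,0,-14]],[1,[-1.2,12,0.8],[0,0,-21]],[1,[-1.5,16.6,0.8],[0,0,-28]],[1,[-1.5,16.6,0.8],[0,0,-35]],[1,[-1.5,16.6,0.8],[0,0,-42]],[1,[-1.5,16.6,0.8],[0,0,-49]],[1,[-1.5,16.6,0.8],[0,0,-56]],[1,[-1.5,16.6,0.8],[0,0,-63]],[1,[-1.5,16.6,0.8],[0,0,-70]],[1,[-1.5,16.6,0.8],[0,0,-77]],[1,[-1.5,16.6,0.8],[0,0,-84]],[1,[-1.5,16.6,0.8],[0,0,-91]],[1,[-1.5,16.6,0.8],[0,0,-94.5]],[1,[-1.5,16.6,0.8],[0,0,-94.5]],[1,[-1.5,16.6,0.8],[0,0,-94.5]]]'
python3 - <<'E'
from h import *; from plant import grab_frame; import cv2
go([603,-281,104],137);print(monitor.state()["qpos"].round(2))
cv2.imwrite("pics/w4.png",grab_frame("wrist")[:,:,::-1]);np.save("w4.npy",calibration("wrist")["cam_to_world"])
E
```

```text
clock: 7.92
position: [598.6, -279.0, 169.3]
tool_rot: [0.367, 0.93, 0.0, -0.001]
force: [0.1, -0.2, -0.1]
opening: 86.8
gripper_force: 0.0
shift [-0.47  0.16  6.53] turn [-0.  -0.1 -0.1] pos [ 598.6 -279.   169.3] t 7.92
[-0.56  0.34  1.48 -0.    1.32 -1.37]
```

View pics/w4.png

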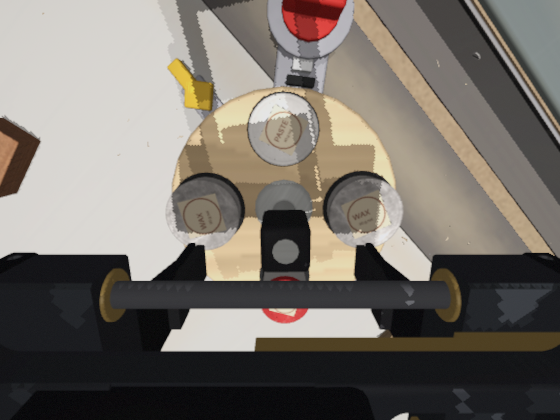

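The hub top is at (285,250), the tins at (283,128), (205,212) and (363,213), and the pointer near (197,97). The tool is square to the hub.

Run:
```python
from h import *
c=dict(calibration("wrist"));c["cam_to_world"]=np.load("w4.npy")
f=lambda u,v,z:ray("wrist",u,v,z,c)
ang=lambda d:np.degrees(np.arctan2(d[1],d[0]))
h=f(285,250,144);p=f(283,129,62);a=f(205,212,62);b=f(363,213,62)
print("hub",h.round(1),"paste ang",ang(p-h),"r",np.linalg.norm((p-h)[:2]),"waxline",ang(b-a),"mid",((a+b)/2).round(1))
for q in[(198,97),(178,68),(188,82)]:
    y=f(*q,18);print("ptr",y.round(1),ang(y-h),np.linalg.norm((y-h)[:2]))
go([h[0],h[1],104],137)
```

```text
hub [ 604.  -281.3  144. ] paste ang 137.43558336688886 r 76.39244642664275 waxline 46.480951541482746 mid [ 603.  -279.8   62. ]
ptr [ 470.5 -269.6   18. ] 174.99992416700618 134.0384166986047
ptr [ 440.1 -264.4   18. ] 174.1107654575588 164.76553943112714
ptr [ 454.8 -266.7   18. ] 174.38928376496878 149.91657425772107
shift [-0.55  0.2   6.55] turn [-0.  -0.1 -0.1] pos [ 598.7 -279.   169.5] t 7.97
```

```bash
python3 -m jog '[[1,[-0.5,0.2,3],[0,0,0]],[1,[-0.5,0.2,6.5],[0,0,0]],[1,[-0.5,0.2,6.5],[0,0,0]],[-1,[-0.5,0.2,6.5],[0,0,0]],[-1,[-0.5,0.2,6.5],[0,0,0]],[-1,[-0.5,0.2,6.5],[0,0,0]],[-1,[-0.5,0.2,6.5],[0,0,0]],[-1,[-0.5,0.2,6.5],[0,0,0]],[-1,[-0.5,0.2,6.5],[0,0,0]],[-1,[-0.5,0.2,6.5],[0,0,0]],[-1,[-0.5,0.2,6.5],[0,0,0]],[-1,[-0.5,0.2,6.5],[0,0,0]],[-1,[-0.5,0.2,6.5],[0,0,0]],[-1,[-0.5,0.2,6.5],[0,0,0]]]'; python3 -c "
from h import *
s=monitor.state();print(s['torque'],s['qpos'].round(2));go([604,-281.3,104],137)"
```

```text
clock: 9.13
position: [605.0, -280.2, 105.7]
tool_rot: [0.366, 0.931, 0.001, 0.001]
force: [3.9, 3.1, 0.0]
opening: 34.2
gripper_force: 30.0
[ 0.43072897 -0.56541948 -0.04410531] [-0.55  0.42  1.51  0.    1.22 -1.37]
shift [-0.01 -0.15  0.17] turn [0.1 0.  0. ] pos [ 605.  -280.2  105.7] t 9.13
```

```bash
python3 -m jog '[[-1,[0,-0.1,0],[0,0,3]],[-1,[0,-0.1,0],[0,0,8]],[-1,[0,-0.1,0],[0,0,14]],[-1,[0,-0.1,0],[0,0,20]],[-1,[0,-0.1,0],[0,0,26]],[-1,[0,-0.1,0],[0,0,32]],[-1,[0,-0.1,0],[0,0,38]],[-1,[0,-0.1,0],[0,0,44]],[-1,[0,-0.1,0],[0,0,50]],[-1,[0,-0.1,0],[0,0,56]],[-1,[0,-0.1,0],[0,0,62]],[-1,[0,-0.1,0],[0,0,67]],[-1,[0,-0.1,0],[0,0,70]]]'; python3 -c "
from h import *
s=monitor.state();print(s['torque'],s['qpos'].round(2));go([604,-281.3,104],-5.5)"
```

```text
clock: 10.22
position: [605.0, -280.2, 105.7]
tool_rot: [0.835, 0.551, 0.002, 0.0]
force: [6.4, 5.0, -1.5]
opening: 33.9
gripper_force: 30.0
[ 0.63769966 -0.79627001  0.01405784] [-0.55  0.42  1.51  0.    1.21 -0.15]
shift [-0.14 -0.04  0.17] turn [-0.  -0.2 72.3] pos [ 605.  -280.2  105.7] t 10.22
```

```bash
python3 -m jog '[[-1,[0.1,0.1,0],[0,0,3]],[-1,[0.1,0.1,0],[0,0,8]],[-1,[0.1,0.1,0],[0,0,14]],[-1,[0.1,0.1,0],[0,0,20]],[-1,[0.1,0.1,0],[0,0,26]],[-1,[0.1,0.1,0],[0,0,32]],[-1,[0.1,0.1,0],[0,0,38]],[-1,[0.1,0.1,0],[0,0,44]],[-1,[0.1,0.1,0],[0,0,50]],[-1,[0.1,0.1,0],[0,0,56]],[-1,[0.1,0.1,0],[0,0,62]],[-1,[0.1,0.1,0],[0,0,67]],[-1,[0.1,0.1,0],[0,0,71]],[-1,[0.1,0.1,0],[0,0,72.3]],[-1,[0.1,0.1,0],[0,0,72.3]],[-1,[0.1,0.1,0],[0,0,72.3]]]'
python3 - <<'E'
from h import *; from plant import grab_frame; import cv2
s=monitor.state();print(s['torque'],s['qpos'].round(2));go([604,-281.3,104],-5.5)
t=grab_frame("top")[:,:,::-1];cv2.imwrite("pics/top1.png",t)
cv2.imwrite("pics/w5.png",np.vstack([cv2.resize(t[130:260,150:300],(520,450),interpolation=2)]))
E
```

```text
clock: 11.55
position: [604.9, -280.2, 105.7]
tool_rot: [0.999, -0.045, -0.0, -0.001]
force: [1.6, 6.1, 2.4]
opening: 33.9
gripper_force: 30.0
[ 0.30086744  0.08454016 -0.05638521] [-0.55  0.42  1.51  0.    1.22  1.11]
shift [-0.08  0.12  0.17] turn [-0.1  0.   0.3] pos [ 604.9 -280.2  105.7] t 11.55
```

View pics/w5.png

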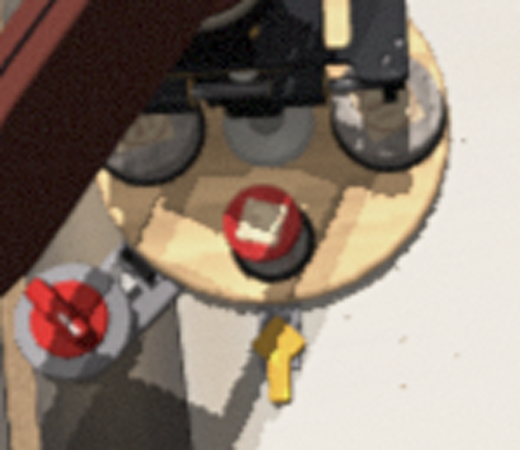

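The lid is at about (225.6,194.6) in top-image pixels, and the pointer at (230.5,228.6) to (230.8,244). The knob is unchanged at its stop. I'll check the alignment numerically.

Run:
```python
from h import *
l=ray("top",225.6,194.6,87);p=[ray("top",230.5,228.6,18),ray("top",231,244,18)]
ang=lambda d:np.degrees(np.arctan2(d[1],d[0]))
for h in([603,-285,0],[604.5,-280.5,0],[601,-283,0]):
    print(ang(l-h),np.linalg.norm((l-h)[:2]),[(ang(q-h).round(1),np.linalg.norm((q-h)[:2]).round()) for q in p])
print(l,p,ang(p[1]-l))
```

```text
172.59553796252092 77.76326256617293 [(np.float64(173.4), np.float64(137.0)), (np.float64(173.7), np.float64(171.0))]
175.98238454768153 78.8084721169129 [(np.float64(175.4), np.float64(138.0)), (np.float64(175.3), np.float64(172.0))]
173.90443871318547 75.54190559311378 [(np.float64(174.2), np.float64(135.0)), (np.float64(174.3), np.float64(168.0))]
[ 525.88519524 -274.97842869   87.        ] [array([ 466.92484004, -269.3366097 ,   18.        ]), array([ 433.50550253, -266.39520603,   18.        ])] 174.69174920210227
```

```bash
python3 -m jog '[[-1,[0,0,0],[0,0,0]],[-1,[0,0,0],[0,0,0]],[-1,[0,0,0],[0,0,0]]]'; python3 -c "
from plant import close_job
print(close_job())"
```

```text
clock: 11.85
position: [604.9, -280.2, 105.7]
tool_rot: [0.999, -0.045, -0.0, -0.001]
force: [0.6, 4.9, 1.5]
opening: 33.7
gripper_force: 30.0
the job is handed in; nothing more can be done
None
```

The job is handed in: the brake knob is at its anticlockwise stop, the red-lidded tin measured within about 1° of the yellow pointer, and the gripper still holds the hub (11.9 s used; no verdict came back).

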